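# Uncouple the spray bar and unload the ground cores from the surface grinder

## Robot

A 6-joint arm with a two-finger parallel gripper is mounted at the origin on the work surface. World frame = base frame: x ahead of the robot, y to its left, z up, the work surface at z = 0. Lengths are in mm, angles in rad, forces in N, time in s.
With the tool pointing down it reaches from about 425 to 950 mm from the base axis. Payload 14.7 kg.
Tool frame: the origin (TCP) lies at the very end of the fingers, on their centre line; the grasp point (between the pads) lies arm.grip_depth behind it (arm.grip_depth is the distance from the TCP to the grasp point, in mm); z points along the fingers, y is the line along which they close (so a half turn about z gives the same grasp; the last joint's range is limited). The gripper opens to 85 mm and grips with 20 to 120 N. Pads are 22 mm wide; open, the fingers measure 114 mm over their backs; the gripper's body (76 mm by 85 mm) begins 54 mm behind the grasp point. The pads swing forward as they close: fully open they stand 13 mm farther back than shut.
Start: joints at [1.237, 0.48, 1.596, -0, 1.065, -0.047], TCP at [183.85, 623.451, 231.297] pointing down, gripper open.
Joint ranges: [-2.75, 2.75], [-0.82, 2.05], [0.23, 2.67], [-1.56, 4.7], [0.09, 2.69], [-2.92, 2.92]. Speed limits (rad/s): [1.89, 1.89, 2.39, 3.01, 3.01, 3.01].

## Interface

Orientations are given as a unit quaternion [x, y, z, w].
In Python, from workcell import arm, command_gripper, kin, snapshot, calibration, sign_off, finder, status gives the robot as it stands. Calls block until the motion is done:
- arm.reach(position, orientation): joint-space move of the TCP to a pose.
- arm.line_to(position, ori=None, velocity=150): straight line of the TCP; ori=None keeps the orientation; velocity is the mean speed in mm/s.
- arm.move_joints(angles): joint-space move.
- command_gripper(opening, strength=None): opening from 0.0 (shut) to 1.0 (fully open); strength is the grip in N (None keeps the last); returns when the fingers have stopped.
- arm.wait(seconds).
- kin.solve_ik(position, orientation): joint angles nearest the present ones, or None.
- snapshot(name): name is "side" or "top" or "wrist"; returns (picture, depth): 384x512x3 uint8, red, green, blue; 384x512 float32, mm along the optical axis (not along the pixel's ray), 0 where there is no reading.
- calibration(name): a dict with "vfov" (degrees; the focal length in pixels is half the picture's height over the tangent of half this angle, whatever the lens; pixels are square), "cx", "cy" (the principal point, pixels), "position" and "orientation" of the camera in the world. Camera axes: x right, y up, looking along -z (the intrinsics and any distortion apply to the point x, -y, -z); pixel columns grow to the right and rows downward; lengths in mm; the calibration is good to about 2 mm. A picture is of the moment at which its call begins: read the wrist's pose just before it. calibration takes no time and is no camera call; for the wrist camera it gives the pose at the moment of the call.
A pose or a line that the arm cannot do raises arm.MotionError and nothing moves.
- sign_off(): hands the job in; it is judged then, once.
Trained networks look in the newest picture that a camera, given by its name, has taken for a name from the list of things; names that differ only in an ending like _2 or _b are one class to them, and where a whole thing is asked for, a point or a joint stands for the part that bears it (a point fixed in the world has none). Each returns a list of dicts, best first, with "conf" (0 to 1); they miss things now and then, are a little off and sometimes report something else, mostly with a low value. They report only what shows in the picture. A call takes as long as a camera call.
- finder.search_frame(name, camera): "xy" ([column, row] in pixels, amid what is visible of it).
- finder.cut_out(name, camera): "mask" (384x512 bool, what is visible of it) and "xy" ([column, row] in pixels, amid what is visible of it).
- finder.mark_of(name, camera): "xy" ([column, row] in pixels: a listed point, or the origin of a listed thing).
Readings, each from a call of its own:
- status.current_time_s(): time.
- status.current_joints(): joint angles.
- status.current_qd(): joint speeds.
- status.current_effort(): joint torques, N m.
- status.current_position(): TCP position.
- status.current_eef_rot(): TCP orientation.
- status.current_force(): force on the tool from outside, world axes, zero at the start.
- status.current_wrist_torque(): the same for the moment, N m.
- status.current_opening(): opening from 0.0 (shut) to 1.0 (fully open).
- status.current_grasp_force(): force on a finger pad.
Only numpy, scipy, OpenCV 4.12 (cv2) and the standard library are available. Lean on these libraries where they do the work, as an engineer would, in place of code of your own. Each camera call takes 0.05 s, during which the arm holds its last target. There are 200 camera calls.

## Task

The grinder has finished a batch of rock cores. Uncouple the spray bar that stands in the table's way: pull the coupler's spring sleeve right back so that the bar pops out, let the sleeve snap forward again, and lay the bar lengthwise in the drip tray. Then wind the table right out with the crank handle, lay every core lengthwise in a channel of the core box without dropping any, and wind the empty table right home again; leave the other things on the bench where they are.

Things in the scene. Friction and masses are not known exactly. Their poses are not given: they have to be found in the camera images.
- grinder: Surface grinder, fixed; origin on the bench under its bed; x away from the robot (front faces -x), y along the table's travel, z up. Bed 110 mm high, x -0.10 to 0.12, y -0.225 to 0.27. The table is at home under the wheel head and a clear splash guard (y 0.02 to 0.25, roof 235 mm high, front wall x -0.095; wheel guard y 0.047 to 0.213, 0.40 m high; column behind, 0.5 m) and comes out to -y.
- sleeve (a joint): Knurled steel spring sleeve of the coolant coupler, 38 mm across, 48 mm long, axis parallel to the grinder's x. 0 = forward; grows as it is pulled back along the grinder's -x; 0.012 m = right back on its stop. The spring takes 4.5 N at 0, 10.5 N right back, and snaps it forward when let go. More than 6 mm back it unlocks the bar, and a spring valve pushes the bar out 16 mm to +x in some 0.3 s.
- sleeve_grip (a point): Middle of the sleeve, on its axis; moves with it. At rest at (-0.125, -0.11, 0.182) of the grinder. Free room for fingers on its +y and -y sides and below. Behind it (x -0.21 to -0.176 of the grinder) are the coupler's valve body and post, top 203 mm high.
- spray_bar: Spray bar, 0.25 kg: square aluminium tube 18 x 18 x 190 mm with a steel plug at its -x end (tip at x = -0.161, collar 26 mm across), 256 mm over all; origin at the tube's middle, x away from the plug. Coupled it is at (0.014, -0.11, 0.182) of the grinder, parallel to its x, across the table's way at the height of the cores; plug 32 mm deep, 16 mm once sprung out.
- fork (a point): Bottom of the upward-open fork behind the table in which the bar's free end rests: 24 mm wide, prongs 20 mm high, parallel to the grinder's x. To take the sprung-out bar away, draw it 25 mm or more along the grinder's +x, then lift.
- drip_tray: Loose steel tray, 300 mm (x) x 84 mm (y), 0.9 kg, 26 mm high, floor and walls 4 mm thick; origin under its middle. The bar lies wholly inside, along its x, either way round: the middle of the bar's length (33 mm from the bar's origin, towards the plug) over the tray's middle, the bar's origin then 13 to 17 mm above the tray's underside.
- crank (a joint): Handwheel at the front of the bed; drives the table by rack and pinion, 80 mm per turn. 0 = table home on its stop, 18.85 rad (three full turns) = right out on its stop. Grows clockwise as seen from the robot (about the grinder's +x). Stays where it is left; takes about 3 N at the handle.
- crank_handle (a point): Point to grip, on the axis of the crank's revolving handle: a black cylinder 24 mm across, 80 mm long, sticking out to the grinder's -x; the point is 50 mm from the wheel, at x = -0.174 of the grinder. It circles at 50 mm radius about y = 0.12, z = 0.115 of the grinder; at crank = 0 it is at the top and goes first to -y, then down.
- table_top (a point): Middle of the table's upper face; at (0, 0.13, 0.145) of the grinder at home, at y = -0.11 right out. Four nests for cores: two rows of V-rails along y, 40 mm either side of this point in x, two nests in each row, 52 mm either side in y. The rails reach up to 10 mm below a resting core's axis, the cross plates between nests to 3 mm below it.
- core1: Grey rock core, cylinder 42 mm across, 80 mm long, 0.24 to 0.34 kg; origin at its centre, x along its axis. May be absent. Starts lying in a nest on the table, axis along the table's travel, 172 mm above the bench. It rolls if it is put on a flat surface.
- core2: Grey rock core, cylinder 42 mm across, 80 mm long, 0.24 to 0.34 kg; origin at its centre, x along its axis. May be absent. Starts lying in a nest on the table, axis along the table's travel, 172 mm above the bench. It rolls if it is put on a flat surface.
- core3: Grey rock core, cylinder 42 mm across, 80 mm long, 0.24 to 0.34 kg; origin at its centre, x along its axis. May be absent. Starts lying in a nest on the table, axis along the table's travel, 172 mm above the bench. It rolls if it is put on a flat surface.
- core4: Grey rock core, cylinder 42 mm across, 80 mm long, 0.24 to 0.34 kg; origin at its centre, x along its axis. May be absent. Starts lying in a nest on the table, axis along the table's travel, 172 mm above the bench. It rolls if it is put on a flat surface.
- core_box: Loose aluminium core box, 232 mm (x) x 138 mm (y), 1.4 kg, origin under its middle, floor 6 mm thick, walls 16 mm above the floor. A middle rib 18 mm wide along x makes two channels 54 mm wide (centres y = +-0.036), 220 mm long, for two cores each end to end (e.g. x = +-0.052). A core in it has its axis 27 mm above the underside, 5 mm above the wall tops: fingertips no lower.
- crank_knob: The crank's handle itself; origin at its root on the wheel.
- brush: Bench brush lying in front of the grinder; leave it.
- spanner: Spanner lying in front of the grinder; leave it.
- coolant: White bottle, 72 mm across, 190 mm high, left of the grinder; leave it.
- dresser: Wheel dresser block, 60 x 45 x 60 mm; leave it.
- rough_rock: Rough rock lump, 80 mm; leave it.
- square: Engineer's square lying left of the crank; leave it.

How it is judged (in metres and radians):
On the way, in this order (a step that is already met when the one before it is completed fails the run):
1. the coupler's sleeve is pulled right back and the spray bar has sprung out (value of joint sleeve above 0.009 m and x of spray_bar in the frame of grinder above 0.024 m), for 0.1 s.
2. the sleeve has been let go and has snapped forward with the bar out of the coupler (value of joint sleeve below 0.002 m and x of spray_bar in the frame of grinder above 0.024 m), for 0.2 s.
3. the spray bar lies in the drip tray, let go (x of spray_bar in the frame of drip_tray between -0.06 and 0.06 m and y of spray_bar in the frame of drip_tray between -0.034 and 0.034 m and z of spray_bar in the frame of drip_tray between 0.008 and 0.02 m and angle between the x axis of spray_bar and the x axis of drip_tray, either way round below 0.25 rad and contact force between the fingers and spray_bar below 0.3 N and linear speed of spray_bar below 0.03 m/s), for 0.3 s.
4. the table is wound right out (value of joint crank above 18.2 rad), for 0.2 s.
5. every core lies in a channel of the core box (x of core1 in the frame of core_box between -0.085 and 0.085 m and y of core1 in the frame of core_box between -0.055 and 0.055 m and z of core1 in the frame of core_box between 0.02 and 0.033 m and angle between the x axis of each of core1, core2, core3, core4 and the x axis of core_box, either way round below 0.2 rad and linear speed of each of core1, core2, core3, core4 below 0.02 m/s and x of core2 in the frame of core_box between -0.085 and 0.085 m and y of core2 in the frame of core_box between -0.055 and 0.055 m and z of core2 in the frame of core_box between 0.02 and 0.033 m and x of core3 in the frame of core_box between -0.085 and 0.085 m and y of core3 in the frame of core_box between -0.055 and 0.055 m and z of core3 in the frame of core_box between 0.02 and 0.033 m and x of core4 in the frame of core_box between -0.085 and 0.085 m and y of core4 in the frame of core_box between -0.055 and 0.055 m and z of core4 in the frame of core_box between 0.02 and 0.033 m), for 0.3 s.
At the end, for the whole second after the job is handed in: Every core present lies still in the core box: lengthwise within 0.2 rad, down in a channel (centre within 85 mm along and 55 mm across of the middle). The bar lies on the tray's floor, lengthwise within 0.25 rad, 60 mm along and 34 mm across. Crank under 0.5 rad, sleeve forward, nothing held (all of step 5 and x of spray_bar in the frame of drip_tray between -0.06 and 0.06 m and y of spray_bar in the frame of drip_tray between -0.034 and 0.034 m and z of spray_bar in the frame of drip_tray between 0.008 and 0.02 m and angle between the x axis of spray_bar and the x axis of drip_tray, either way round below 0.25 rad and value of joint crank below 0.5 rad and value of joint sleeve below 0.002 m and contact force between the fingers and spray_bar below 0.3 N and contact force between the fingers and crank_knob below 0.3 N); the robot touches nothing.
It fails at once if a core is dropped from more than 70 mm (moves faster than 1.2 m/s) (linear speed of any of core1, core2, core3, core4 above 1.2 m/s).
It fails at once if a core strikes the spray bar (contact force between any of core1, core2, core3, core4 and spray_bar above 2 N).
It fails at once if one of the other things on the bench is moved by more than 40 mm (distance of any of brush, spanner, coolant, dresser, rough_rock, square from where it was at the start of the episode above 0.04 m).
Of core1, core2, core3, core4 only 2 to 4 are there at a start; the rules pass over those that are not, and their reading is None.
At some moment in a run one of core_box, drip_tray may be knocked a few centimetres aside while the robot is not near it.
It also fails if it takes over 210 s, if anything falls off the work surface, if the arm or the gripper's body presses on something with over 40 N, if the wrist force passes 120 N, or if a joint passes its speed limit or range.

## Working session

There is one attempt and no reset: what is moved stays moved. The work goes in short steps, each a Python script; the robot and the scene stay as the last script left them, time stands still between calls to the robot, and variables do not carry over. Pictures are saved under pics/ and viewed, at most 14 in all, crops included, and the job is handed in when it is done.

```bash
ls; mkdir -p pics; python3 - <<'E'
from workcell import *
import cv2
for c in ("side","top"):
    p,d=snapshot(c); cv2.imwrite(f"pics/{c}0.png",p[...,::-1]); print(c,calibration(c))
print(calibration("wrist"), arm.grip_depth, status.current_eef_rot())
for n in ["grinder","sleeve_grip","fork","drip_tray","spray_bar","crank_handle","table_top","core1","core_box"]:
    for c in ("side","top"):
        print(n,c,[(([round(float(v)) for v in r["xy"]]),round(r["conf"],2)) for r in finder.mark_of(n,c)][:5])
E
```

```text
pics
workcell.py
side {'vfov': 50.14735463796018, 'cx': 254.343316019997, 'cy': 191.1745778555763, 'position': array([ 213.54987674, -795.95862629,  760.72743602]), 'orientation': array([ 0.4672342 , -0.08021246, -0.15185351,  0.86729388])}
top {'vfov': 57.09074528157329, 'cx': 255.99024372622677, 'cy': 192.51541767279224, 'position': array([ 321.23131851,   76.41633072, 1285.44452061]), 'orientation': array([-0.07357102,  0.06227975,  0.70756716, -0.70004089])}
{'vfov': 68.46650581364625, 'cx': 253.42822356258333, 'cy': 187.86085032396318, 'position': array([114.59123491, 642.89781694, 372.99552936]), 'orientation': array([-0.11490484, -0.08486447,  0.59312441,  0.79233726])} 18.700000000000003 [ 1.42916626e-01  9.89734585e-01 -5.29180127e-04 -9.83364253e-05]
grinder side [([270, 224], 0.66)]
grinder top [([253, 183], 0.96)]
sleeve_grip side [([240, 199], 0.53)]
sleeve_grip top [([284, 213], 0.56)]
fork side [([319, 190], 0.96), ([241, 200], 0.22)]
fork top [([288, 148], 0.95)]
drip_tray side [([339, 338], 0.59), ([227, 162], 0.35), ([319, 190], 0.27)]
drip_tray top [([366, 190], 0.63), ([153, 200], 0.27)]
spray_bar side [([291, 189], 0.68)]
spray_bar top [([285, 172], 0.62), ([152, 198], 0.25)]
crank_handle side [([228, 163], 0.59), ([203, 164], 0.57), ([239, 197], 0.38)]
crank_handle top [([208, 230], 0.57)]
table_top side [([258, 161], 0.58)]
table_top top [([368, 233], 0.7)]
core1 side [([275, 158], 0.83)]
core1 top []
core_box side [([265, 355], 0.81)]
core_box top [([368, 233], 0.95), ([227, 250], 0.26)]
```

View pics/side0.png

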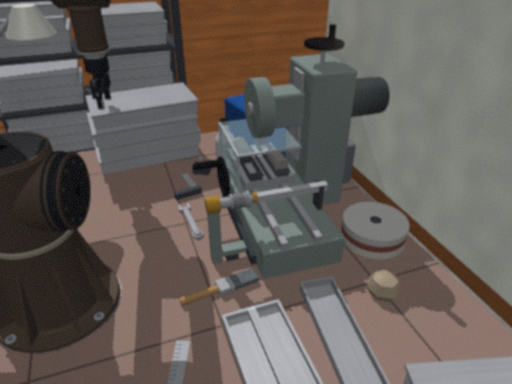

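View pics/top0.png

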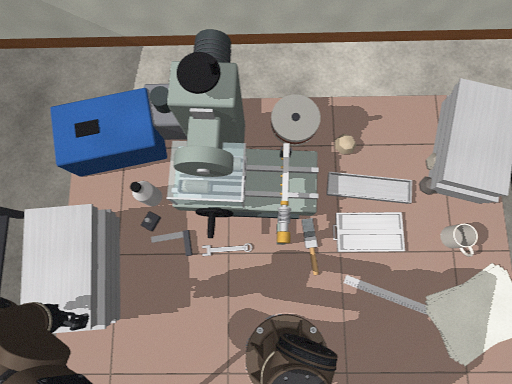

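The side view shows the bar through the coupler at about (215,203), the fork at (320,190) and the crank at (215,165). In the top view the bar runs from (284,235) to (287,150), the tray is at (370,188), the box at (369,232) and the crank handle at (210,225). Next I'll write helpers and localise things.

```bash
cat > h.py <<'E'
from workcell import *
import numpy as np, cv2
from scipy.spatial.transform import Rotation as R
def ray(cal,xy):
    f=192/np.tan(np.radians(cal["vfov"])/2)
    d=np.array([(xy[0]-cal["cx"])/f,-(xy[1]-cal["cy"])/f,-1.0])
    return R.from_quat(cal["orientation"]).apply(d)
def on_z(cal,xy,z):
    r=ray(cal,xy); p=np.array(cal["position"]); return p+r*(z-p[2])/r[2]
def cloud(cal,d):
    v,u=np.nonzero(d>0); f=192/np.tan(np.radians(cal["vfov"])/2)
    c=np.c_[(u-cal["cx"])/f,-(v-cal["cy"])/f,-np.ones(len(u))]*d[v,u][:,None]
    return R.from_quat(cal["orientation"]).apply(c)+cal["position"],u,v
def rect(name,cam,d,zlo,zhi):
    """min-area rectangle of the segmented thing: centre, long-axis yaw, size"""
    cal=calibration(cam); o=[]
    for r in finder.cut_out(name,cam)[:2]:
        P,u,v=cloud(cal,np.where(r["mask"],d,0)); k=(P[:,2]>zlo)&(P[:,2]<zhi)
        if k.sum()<20: continue
        (c,s,a)=cv2.minAreaRect(P[k,:2].astype(np.float32))
        if s[0]<s[1]: s=s[::-1]; a+=90
        o.append((round(r["conf"],2),np.round(c,1),round((a+90)%180-90,2),np.round(s,1)))
    return o
def tool(yaw):  # pointing down, closing line y at yaw+90deg; yaw rad of tool x
    return R.from_euler("ZX",[yaw,np.pi]).as_quat()
E
python3 - <<'E'
from h import *
for c in ("side","top"):
    p,d=snapshot(c); cal=calibration(c)
    for n,z in [("sleeve_grip",182),("spray_bar",182),("fork",173),("crank_handle",165)]:
        for r in finder.mark_of(n,c)[:3]: 
            xy=r["xy"]; P=on_z(cal,xy,z); print(c,n,np.round(r["conf"],2),np.round(P,1))
    for n in("drip_tray","core_box"): print(c,n,rect(n,c,d,-10,45))
    # bar tube points
    for r in finder.cut_out("spray_bar",c)[:2]:
        P,u,v=cloud(cal,np.where(r["mask"],d,0)); k=(P[:,2]>170)&(P[:,2]<205); Q=P[k]
        if len(Q)>20: print(c,"bar",r["conf"],len(Q),cv2.fitLine(Q[:,:2].astype(np.float32),cv2.DIST_HUBER,0,.01,.01).ravel(),Q.min(0),Q.max(0))
p,d=snapshot("top"); P,u,v=cloud(calibration("top"),d)
k=(abs(P[:,2]-110)<8)&(u>243)&(u<325)&(v>140)&(v<222)
print("bed",k.sum(),cv2.minAreaRect(P[k,:2].astype(np.float32)),P[k].mean(0))
k=(abs(P[:,0]-500)<300)&(abs(P[:,2])<5);print("bench z",np.median(P[k,2]))
E
```

```text
side sleeve_grip 0.54 [467.8  18.6 182. ]
side spray_bar 0.82 [590.1   6.2 182. ]
side fork 0.78 [674.2  -1.7 173. ]
side fork 0.68 [ 331.4 -253.2  173. ]
side crank_handle 0.62 [428.2 243.9 165. ]
side drip_tray [(0.96, array([ 589.8, -295.8]), 82.56, array([315.5, 100.9]))]
side core_box [(0.93, array([ 423.7, -289.1]), -89.19, array([246.8, 150.3]))]
top sleeve_grip 0.45 [465.1  -2.4 182. ]
top spray_bar 0.28 [574.5 108.8 182. ]
top fork 0.69 [676.5   0.7 173. ]
top crank_handle 0.65 [426.2 239.7 165. ]
top drip_tray [(0.69, array([ 586.7, -313.8]), 83.51, array([301.2,  94.5]))]
top core_box [(0.59, array([ 422.4, -301. ]), 89.55, array([243.6, 138.5]))]
top bar 0.66 386 [ 9.9874437e-01 -5.0096758e-02  5.9114996e+02  1.7818246e+00] [490.30364607 -12.55266517 173.39731278] [697.17992848  17.70595512 198.99610531]
bed 487 ((592.5589599609375, 9.351531982421875), (146.67739868164062, 251.9571533203125), 4.933192253112793) [587.21742107   9.75798741 114.16536753]
bench z 0.4973110676728538
```

```bash
cat > m.py <<'E'
from h import *
def look(tag):
    cal=calibration("wrist"); p,d=snapshot("wrist"); cv2.imwrite(f"pics/{tag}.png",p[...,::-1]); return cal,p,d
E
python3 - <<'E'
from m import *
q=status.current_eef_rot()
arm.line_to([200,560,480],velocity=250)
q=tool(-0.05)
for t,pos in (("w1",[500,5,400]),("w2",[420,235,420])):
    for s in (0,np.pi):
        try: arm.reach(pos,tool(-0.05+s)); break
        except arm.MotionError as e: print(e)
    cal,p,d=look(t); print(t,s,status.current_joints(),cal["position"])
    for n,z in [("sleeve_grip",182),("spray_bar",182),("fork",173),("crank_handle",165)]:
        for r in finder.mark_of(n,"wrist")[:2]: print(n,np.round(r["conf"],2),np.round(r["xy"]),np.round(on_z(cal,r["xy"],z),1))
    np.savez(f"{t}.npz",d=d,p=p,**cal)
    for r in finder.cut_out("spray_bar","wrist")[:1]:
        P,u,v=cloud(cal,np.where(r["mask"],d,0)); k=(P[:,2]>170)&(P[:,2]<205); Q=P[k]
        if len(Q)>20: print("bar",r["conf"],len(Q),cv2.fitLine(Q[:,:2].astype(np.float32),cv2.DIST_HUBER,0,.01,.01).ravel(),Q.min(0),Q.max(0))
print(status.current_time_s())
E
```

```text
w1 0 [-4.94525223e-02  1.25868048e-01  1.68655253e+00  1.06417470e-04
  1.32906226e+00  1.56977056e+00] [572.23153997   1.28453171 542.31445176]
sleeve_grip 0.89 [253. 188.] [465.7   6.7 182. ]
spray_bar 0.94 [253.  79.] [ 6.011e+02 -1.000e-01  1.820e+02]
fork 0.71 [253.   8.] [678.2  -3.4 173. ]
crank_handle 0.89 [ 94. 216.] [429.4 237.8 165. ]
crank_handle 0.63 [426.  92.] [ 576.3 -217.7  165. ]
bar 0.65 2801 [ 9.9881530e-01 -4.8661672e-02  5.9170697e+02  7.7082056e-01] [487.11335874 -13.35521042 178.72379077] [681.16243188  17.62533326 196.39758218]
w2 0 [ 4.45157098e-01  8.54956297e-02  1.68655922e+00 -4.24414849e-04
  1.36975640e+00  2.06691011e+00] [492.501367   230.04864485 562.1685802 ]
sleeve_grip 0.95 [422. 119.] [462.7   9.3 182. ]
crank_handle 0.87 [250. 154.] [424.6 237.6 165. ]
bar 0.76 2354 [ 9.9918652e-01 -4.0327940e-02  5.4499207e+02  8.3784466e+00] [486.26854308  -8.7450399  170.71455161] [601.43162647  19.52972078 196.11475789]
6.8583
```

View pics/w1.png

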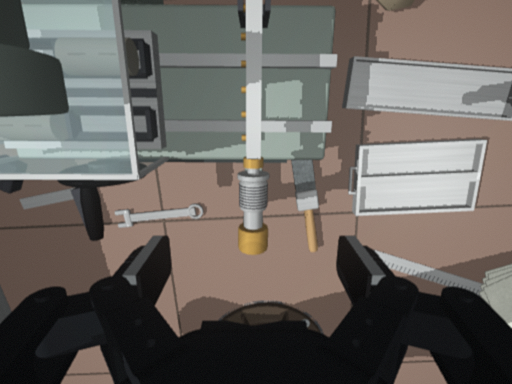

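View pics/w2.png

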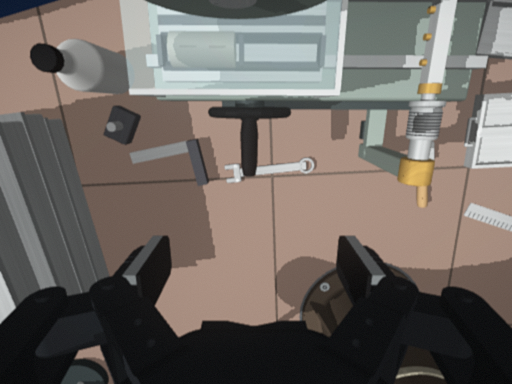

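```bash
cat >> m.py <<'E'
YAW=-0.047; ORG=np.array([594.6,110.8]); C,S=np.cos(YAW),np.sin(YAW)
def G(x,y,z): return [ORG[0]+C*x-S*y, ORG[1]+S*x+C*y, z]
QG=tool(YAW)
E
python3 - <<'E'
from m import *
arm.reach(G(-125,-110,330),QG); command_gripper(1.0,60)
arm.line_to(G(-125,-110,163),velocity=120)
print(status.current_force()); command_gripper(0.0,60)
print(status.current_opening(),status.current_grasp_force(),status.current_force(),status.current_position())
arm.line_to(G(-131,-110,163),velocity=40); print(status.current_force())
arm.line_to(G(-136.8,-110,163),velocity=40); arm.wait(0.5)
print(status.current_force(),status.current_grasp_force(),status.current_time_s())
p,d=snapshot("wrist"); cv2.imwrite("pics/w3.png",p[...,::-1])
for r in finder.mark_of("spray_bar","wrist")[:1]: print(r["conf"],r["xy"],on_z(calibration("wrist"),r["xy"],182))
p,d=snapshot("top"); cv2.imwrite("pics/t3.png",cv2.resize(p[120:260,230:330,::-1],None,fx=4,fy=4))
E
```

```text
[-0.38326373 -0.27453539 -0.09089405]
0.44294449674619646 59.12957310676575 [-3.58408313 15.78624617 14.16885107] [464.69267073   8.02783568 163.60125592]
[ 7.77936494 16.72210145  2.15153839]
[10.08452517 17.099163   -0.59104594] 60.993618965148926 11.1833
```

View pics/w3.png

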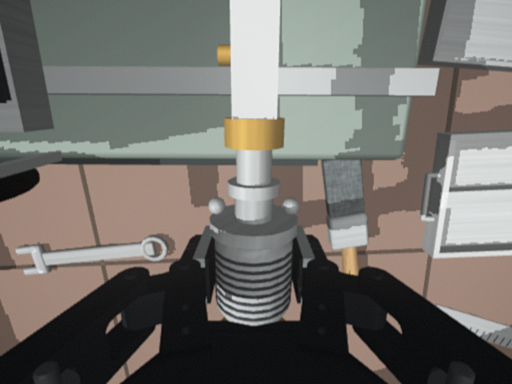

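Sleeve is back (10 N) and the bar has popped out, with the collar at (255,135). I'll release, then pick the bar.

```bash
sed -i 's/110.8\]/111.3]/' m.py; python3 - <<'E'
from m import *
command_gripper(1.0); arm.wait(0.4); print(status.current_force())
arm.line_to(G(-137,-110,320),velocity=250)
arm.line_to(G(5,-110,320),velocity=250)
cal,p,d=look("w4")
for n in("spray_bar","drip_tray"):
  for r in finder.mark_of(n,"wrist")[:1]: print(n,r["conf"],r["xy"],on_z(cal,r["xy"],182 if n=="spray_bar" else 4))
print("sleeve",[(r["conf"],on_z(cal,r["xy"],182)) for r in finder.mark_of("sleeve_grip","wrist")[:1]])
print(rect("drip_tray","wrist",d,-10,45))
p,d=snapshot("top"); print(rect("drip_tray","top",d,-10,45)); print(status.current_time_s())
E
```

```text
[-0.60056765 -0.27872811 -0.5847515 ]
spray_bar 0.83 [252.1, 155.5] [6.16194820e+02 5.31340949e-01 1.82000000e+02]
drip_tray 0.57 [410.1, 36.7] [ 747.92054083 -235.11940442    4.        ]
sleeve [(0.86, array([469.39769115,   7.73142558, 182.        ]))]
[(0.57, array([ 583.1, -297.8]), 83.22, array([267.7,  89.1]))]
[(0.75, array([ 586. , -319.7]), 84.37, array([316.7,  96.5]))]
14.1083
```

View pics/w4.png

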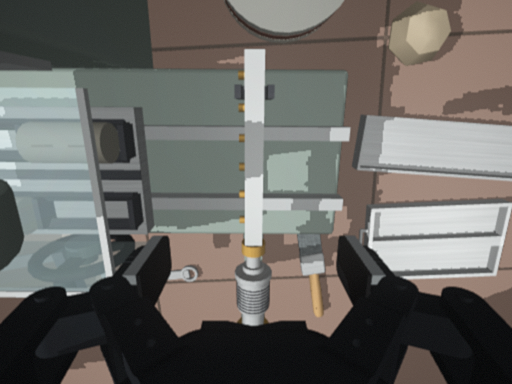

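```bash
python3 - <<'E'
from m import *
arm.line_to(G(2,-110,173),velocity=150); print(status.current_force())
command_gripper(0.0,70); print(status.current_opening(),status.current_grasp_force(),status.current_force())
arm.line_to(G(32,-110,173.5),velocity=60); print(status.current_force())
arm.line_to(G(32,-110,330),velocity=120); print(status.current_force(),status.current_opening())
# view the tray
for s in (0,):
    arm.line_to([520,-200,400],velocity=300)
cal,p,d=look("w5"); print(rect("drip_tray","wrist",d,-10,45))
p,d=snapshot("top"); cv2.imwrite("pics/t5.png",p[...,::-1]); print(rect("drip_tray","top",d,-10,45))
p,d=snapshot("side"); print(rect("drip_tray","side",d,-10,45)); print(status.current_time_s(),status.current_joints())
E
```

```text
[0.81028578 0.17639053 0.28751004]
0.1922598666713129 68.46737623214722 [-1.559123    0.44224011  5.63049607]
[ 1.36357175 -0.24032555 -0.41080524]
[-0.34808113  0.29220947 -1.70990438] 0.19075429024624968
[(0.86, array([ 581.8, -321.5]), 83.22, array([313.9,  91.5]))]
[(0.57, array([ 586.1, -313.9]), 82.85, array([301.5,  96.9])), (0.33, array([548. , 464.5]), -34.98, array([69.2, 27.6]))]
[(0.58, array([ 588. , -308.6]), 83.35, array([288.7,  98.9]))]
19.2083 [-4.19972438e-01  2.18500698e-01  1.57262614e+00  6.87300228e-05
  1.35102557e+00  1.19644283e+00]
```

View pics/w5.png

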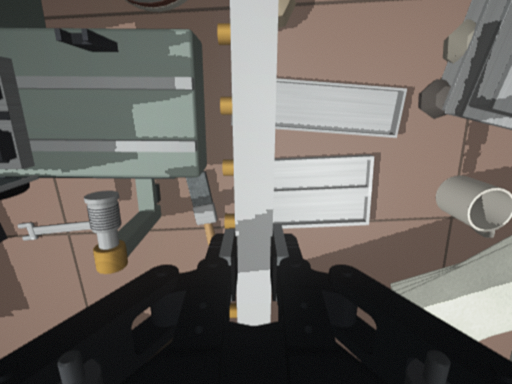

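```bash
python3 - <<'E'
from m import *
arm.reach([470,-300,430],tool(1.454)); print(status.current_joints())
cal,p,d=look("w6"); print(rect("drip_tray","wrist",d,-10,45)); print(rect("drip_tray","wrist",d,12,45)); print(rect("core_box","wrist",d,-10,45))
print([(r["conf"],on_z(cal,r["xy"],0)) for r in finder.mark_of("drip_tray","wrist")[:2]])
E
```

```text
[-6.22119834e-01  2.05828012e-01  1.51875111e+00  9.63858602e-05
  1.41711280e+00 -5.04592377e-01]
[(0.61, array([ 585.5, -317.7]), 83.48, array([317.2,  94.9]))]
[(0.61, array([ 582.1, -313.6]), 83.19, array([299.3,  84.9]))]
[(0.64, array([ 386.9, -297.1]), 84.84, array([248.6,  88.1]))]
[(0.59, array([ 570.14977972, -313.22815118,    0.        ]))]
```

View pics/w6.png

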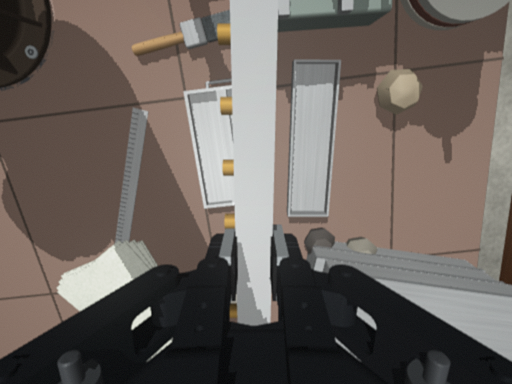

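```bash
python3 - <<'E'
from m import *
a=np.radians(83.2); q=tool(a); c=np.array([583,-314])+5*np.array([np.cos(a),np.sin(a)])
arm.line_to([*c,200],ori=q,velocity=250)
arm.line_to([*c,40],velocity=150)
for z in (20,14,11,9,7.5):
    arm.line_to([*c,z],velocity=50); f=status.current_force(); print(z,f)
    if f[2]>6: break
command_gripper(0.36); arm.wait(0.3); print(status.current_opening(),status.current_force())
arm.line_to([*c,60],velocity=80)
arm.line_to([*c,330],velocity=250); command_gripper(1.0)
arm.line_to([*(c+[0,-60]),400],velocity=250)
cal,p,d=look("w7"); print(rect("drip_tray","wrist",d,-10,45)); print(rect("spray_bar","wrist",d,8,45)); print(status.current_time_s())
E
```

```text
20 [ 1.57403953  0.09703979 -1.78666453]
14 [-0.88070768 -0.27502082 -1.60099976]
11 [0.37912926 0.21967132 2.88633788]
9 [-0.89776663  1.68558663  7.03282326]
0.3585357937870119 [ 0.38732864 -0.6680774  -0.55935573]
[(0.88, array([ 582.3, -313. ]), 83.25, array([299.1,  85.7]))]
[(0.74, array([ 579.3, -314.5]), 83.87, array([254.9,  23.1]))]
28.5833
```

View pics/w7.png

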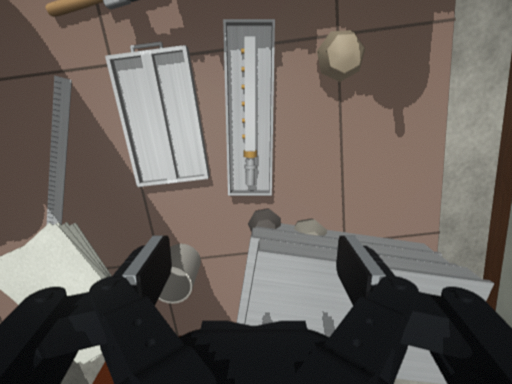

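```bash
cat >> m.py <<'E'
def crank(a0,a1,v=120,off=(0,0),n=16):
    k=int(np.ceil(abs(a1-a0)/(2*np.pi/n))); fm=0
    for i,a in enumerate(np.linspace(a0,a1,k+1)[1:]):
        arm.line_to(G(-174,120+off[0]-50*np.sin(a),115+off[1]+50*np.cos(a)-18.7),velocity=v)
        f=status.current_force(); fm=max(fm,np.linalg.norm(f))
        if i<8 or i%4==0: print(round(a,2),np.round(f,1),round(status.current_opening(),3))
        if np.linalg.norm(f)>45: print("stop at",a,f); return a
    print("max",fm); return a1
E
python3 - <<'E'
from m import *
arm.line_to([440,-200,420],velocity=300)
arm.reach(G(-174,120,330),QG)
arm.line_to(G(-174,120,146.3),velocity=150); print(status.current_force())
command_gripper(0,40); print(status.current_opening(),status.current_force(),status.current_time_s())
crank(0,np.pi/2,60)
print(status.current_time_s())
E
```

```text
[ 0.27593201 -0.39386094 -0.12442976]
0.26385173146795166 [-1.41183492 -0.05258476  6.0308249 ] 33.6167
0.39 [ 1.  -1.1 -2.5] 0.268
0.79 [-0.3  4.  -8.1] 0.267
1.18 [-2.1 10.7 -7.2] 0.266
1.57 [-4.7 15.  -2.2] 0.267
max 15.911919482723865
35.5167
```

```bash
python3 - <<'E'
from m import *
crank(np.pi/2,3*np.pi,110,(1,0))
print(status.current_time_s())
E
```

```text
1.96 [-3.1  5.9 -0.5] 0.265
2.36 [-4.1  6.8  2.6] 0.264
2.75 [-4.2  4.9  6.6] 0.268
3.14 [-3.7  2.   9.5] 0.269
3.53 [-2.2 -2.4  9.8] 0.268
3.93 [ 0.9 -4.9  7.3] 0.267
4.32 [ 1.1 -3.4  4.1] 0.265
4.71 [ 2.1 -1.3  2.4] 0.266
5.11 [1.2 1.6 2.4] 0.267
6.68 [ 0.4 -8.5 13.2] 0.263
8.25 [-0.2  1.1 -2.1] 0.267
max 17.813181762695745
42.025
```

Turning smoothly. I'll wind it the rest of the way.

```bash
python3 - <<'E'
from m import *
a=crank(3*np.pi,18.80,130,(1,0)); print(a,status.current_force(),status.current_position())
arm.wait(0.3)
command_gripper(1.0); arm.wait(0.1)
arm.line_to(G(-174,121,330),velocity=250)
arm.line_to(G(-110,-60,420),velocity=250)
cal,p,d=look("w8"); np.savez("w8.npz",d=d,p=p,**cal)
for n in("core1","table_top","core_box"): 
  for r in finder.mark_of(n,"wrist")[:5]: print(n,round(r["conf"],2),np.round(r["xy"]),np.round(on_z(cal,r["xy"],172),1))
for r in finder.cut_out("core1","wrist")[:5]:
    P,u,v=cloud(cal,np.where(r["mask"],d,0)); k=P[:,2]>176
    if k.sum()>20: print(r["conf"],r["xy"],k.sum(),np.round(cv2.minAreaRect(P[k,:2].astype(np.float32))[0],1),np.round(cv2.minAreaRect(P[k,:2].astype(np.float32))[1],1),P[k,2].max())
p,d=snapshot("top"); print(rect("core_box","top",d,12,45),rect("core_box","top",d,-10,45))
for i in (-40,40):
    for j in(-162,-58): print(i,j,np.round(G(i,j,172),1))
print(status.current_time_s())
E
```

```text
9.82 [0.4 0.2 5.4] 0.265
10.21 [ 1.2 -0.7  4.1] 0.262
10.6 [ 3.3 -1.9  3.1] 0.268
10.99 [ 2.2 -0.2  1.8] 0.269
11.38 [3.  1.6 3.1] 0.263
11.77 [1.4 4.2 6.5] 0.266
12.16 [-0.7  4.  13.2] 0.266
12.55 [-1.2 -2.8 19. ] 0.269
12.94 [ 1.5 -9.1 14.2] 0.266
14.5 [ 2.1  5.2 -1.2] 0.264
16.07 [ 1.8 -3.7 17.2] 0.265
17.63 [3.6 0.7 2.7] 0.261
max 19.289619863204642
18.8 [-0.47462459 -1.33760214 18.39560736] [426.6301328  242.79733065 146.15445199]
core1 0.89 [254. 102.] [555.7  52.3 172. ]
core1 0.77 [337.  41.] [623.4 -54.7 172. ]
table_top 0.71 [290.  78.] [583.4   4.5 172. ]
table_top 0.62 [126. 168.] [475.4 236.8 172. ]
core_box 0.89 [420. 149.] [ 483.5 -174.1  172. ]
0.83 [253.7, 106.7] 2006 [549.6  50.6] [80.2 38.9] 195.00627508960696
0.79 [339.4, 38.6] 2466 [622.9 -54.4] [80.3 39.5] 194.4589397925887
[(0.63, array([ 454.2, -304.6]), -89.19, array([175. , 136.7]))] [(0.63, array([ 453.8, -304.6]), -89.19, array([175. , 137.7]))]
-40 -162 [547.  -48.6 172. ]
-40 -58 [551.9  55.2 172. ]
40 -162 [626.9 -52.4 172. ]
40 -58 [631.8  51.5 172. ]
52.5417
```

View pics/w8.png

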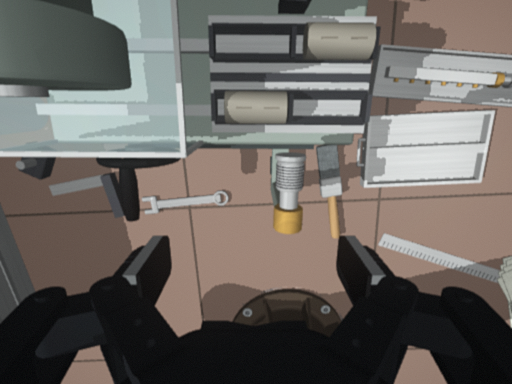

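Two cores show: one in the front-left nest at (258,107) and one in the back-right nest at (342,42). I'll measure the box, then pick the front one.

```bash
cat >> m.py <<'E'
QC=tool(YAW+np.pi/2)
def box():
    cal=calibration("wrist"); p,d=snapshot("wrist"); cv2.imwrite("pics/box%d.png"%(status.current_time_s()*10),p[...,::-1]); o=rect("core_box","wrist",d,12,45); o+=rect("core_box","wrist",d,-10,45)
    return o
E
python3 - <<'E'
from m import *
arm.reach([430,-330,420],QC); print(box()); p,d=snapshot("wrist"); print(rect("spray_bar","wrist",d,8,45),rect("drip_tray","wrist",d,12,45))
arm.line_to([540,-60,380],velocity=300)
cal,p,d=look("w9")
for r in finder.cut_out("core1","wrist")[:5]:
    P,u,v=cloud(cal,np.where(r["mask"],d,0)); k=P[:,2]>176
    if k.sum()>20: m=cv2.minAreaRect(P[k,:2].astype(np.float32)); print(r["conf"],r["xy"],k.sum(),np.round(m[0],1),np.round(m[1],1),P[k,2].max())
print(status.current_time_s())
E
```

```text
[(0.96, array([ 452.1, -268. ]), -89.92, array([244.5, 137.3])), (0.96, array([ 453.8, -269.1]), -89.96, array([252.5, 144.8]))]
[(0.55, array([ 580. , -315.9]), 83.55, array([254.9,  24.9]))] [(0.72, array([ 581.9, -314.3]), 83.16, array([300.9,  85.4]))]
0.95 [255.5, 60.4] 2764 [549.2  51. ] [79.3 39.7] 194.8110636867013
0.61 [319.6, 155.5] 2159 [623.2 -53.8] [79.6 40.1] 194.6623456133587
0.24 [283.6, 98.0] 3424 [535.7  20.7] [152.2 300.2] 204.52943338203414
56.1667
```

The box was knocked to about (452,-274), counting its handle at the +y end. Picking the front core.

```bash
cat >> m.py <<'E'
def pick(x,y):
    command_gripper(0.85)
    arm.reach([x,y,300],QC); arm.line_to([x,y,200],velocity=200); arm.line_to([x,y,164],velocity=60); print("down",status.current_force())
    command_gripper(0,60); print(status.current_opening(),status.current_grasp_force(),status.current_force())
    arm.line_to([x,y,200],velocity=50); print("up",status.current_force(),status.current_opening())
    arm.line_to([x,y,300],velocity=150)
def place(x,y,yaw):
    arm.line_to([x,y,250],ori=tool(yaw),velocity=200); arm.line_to([x,y,60],velocity=150)
    for z in (30,24,22,20.5):
        arm.line_to([x,y,z],velocity=40); f=status.current_force(); print(z,np.round(f,1))
        if f[2]>4: break
    command_gripper(0.62); arm.wait(0.3)
    arm.line_to([x,y,80],velocity=100); arm.line_to([x,y,300],velocity=250)
E
python3 - <<'E'
from m import *
pick(550.3,52.5)
arm.line_to([430,-150,380],velocity=250); cal=calibration("wrist"); print(box())
print(status.current_time_s())
E
ls -t pics|head -1
```

```text
down [ 0.04379447  0.70044388 -0.02137579]
0.470898194149271 59.49178397655487 [-8.44930774  0.81184367 11.58868044]
up [-0.3918025  -0.44081308 -2.94247071] 0.4671914680579355
[(0.8, array([ 483.8, -198.7]), -42.43, array([201., 110.])), (0.8, array([ 454. , -230.8]), -87.27, array([174.3, 140.5]))]
61.85
box617.png
```

```bash
python3 - <<'E'
from m import *
arm.line_to([430,-400,400],velocity=250); print(status.current_force(),status.current_opening(),box())
p,d=snapshot("side"); print(rect("core_box","side",d,12,45))
E
ls -t pics|head -1
```

```text
[ 0.40770345 -0.31615677 -2.3941412 ] 0.4640576559918525 [(0.97, array([ 452.8, -276.8]), 89.88, array([226.5, 138.4])), (0.97, array([ 451.5, -276.7]), 89.6, array([227.1, 140.4]))]
[(0.79, array([ 452. , -270.7]), 89.69, array([241.2, 139.5]))]
box630.png
```

```bash
python3 - <<'E'
from m import *
print(status.current_opening())
place(488,-274,np.pi/2); arm.line_to([450,-340,400],velocity=250); print(box(),status.current_time_s())
cal=calibration("wrist");p,d=look("w10")[1:]
for r in finder.cut_out("core1","wrist")[:3]:
    P,u,v=cloud(cal,np.where(r["mask"],d,0)); k=P[:,2]>35
    if k.sum()>20: m=cv2.minAreaRect(P[k,:2].astype(np.float32)); print(r["conf"],r["xy"],np.round(m[0],1),np.round(m[1],1),m[2],P[k,2].max())
E
```

```text
0.4688309670721872
30 [ 0.9 -0.9 -3.2]
24 [-0.4  0.4 -2.4]
22 [ 0.4  0.1 -2.8]
20.5 [ 0.1  0.6 -1.5]
[(0.66, array([ 452.5, -267.1]), -89.99, array([242.1, 138.3])), (0.66, array([ 452.7, -270.3]), 89.84, array([249.8, 147.3]))] 70.7
0.66 [275.7, 106.7] [ 487.4 -275.3] [79.  38.7] 89.65390014648438 49.93412645846797
```

View pics/w10.png

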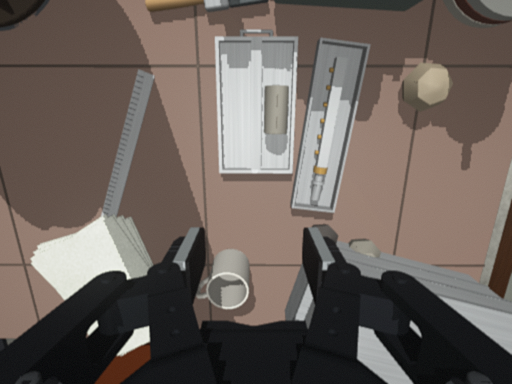

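The core lies well in its channel at (276,108). Now the second one.

```bash
python3 - <<'E'
from m import *
arm.line_to([480,-60,380],velocity=300)
pick(624.5,-53.5)
arm.line_to([560,-200,350],velocity=220)
arm.line_to([430,-400,400],velocity=250); print(status.current_opening(),box(),status.current_time_s())
p,d=snapshot("side"); print(rect("core_box","side",d,12,45))
E
```

```text
down [-0.96277693 -0.2664818  -1.02455475]
0.47043594876324724 60.298497676849365 [-6.72225841  0.54284835  9.22435854]
up [-0.08471654  0.13526399 -3.58483304] 0.46495799173159874
0.46948621696397835 [(0.91, array([ 452.3, -276.7]), -89.86, array([226.6, 137.5])), (0.91, array([ 453.6, -276.8]), 89.83, array([226.7, 145.2]))] 78.6
[(0.72, array([ 452.5, -269.9]), 89.77, array([243.5, 139.9]))]
```

```bash
python3 - <<'E'
from m import *
place(416,-274,np.pi/2); arm.line_to([450,-340,400],velocity=250)
cal=calibration("wrist");p,d=look("w11")[1:]; print(rect("core_box","wrist",d,12,30))
for r in finder.cut_out("core1","wrist")[:4]:
    P,u,v=cloud(cal,np.where(r["mask"],d,0)); k=P[:,2]>35
    if k.sum()>20: m=cv2.minAreaRect(P[k,:2].astype(np.float32)); print(r["conf"],r["xy"],np.round(m[0],1),np.round(m[1],1),m[2],P[k,2].max())
arm.line_to([430,-50,420],velocity=300)
arm.reach(G(-174,121,330),QG)
cal=calibration("wrist");p,d=look("w12")[1:]
print([(r["conf"],np.round(on_z(cal,r["xy"],165),1)) for r in finder.mark_of("crank_handle","wrist")[:2]],G(-174,121,165))
print([(r["conf"],r["xy"]) for r in finder.search_frame("core1","wrist")],status.current_time_s())
E
```

```text
30 [-0.3  0.2 -3.1]
24 [ 0.   0.1 -3. ]
22 [-0.2 -0.2 -3.1]
20.5 [-0.2 -0.4 -0.5]
[(0.97, array([ 452.2, -267.8]), 89.97, array([243.8, 138.2]))]
0.91 [274.8, 104.8] [ 487.4 -275.6] [78.7 38.6] 89.32657623291016 49.588872897132774
0.61 [235.0, 106.9] [ 415.8 -274.3] [79.2 38.9] 89.63127899169922 49.662172257192765
[(0.91, array([427.2, 241.8, 165. ]))] [np.float64(426.4770540923284), np.float64(240.34136956544637), 165]
[] 89.4083
```

```bash
python3 -c "
import cv2,numpy as np
cv2.imwrite('pics/both.png',cv2.resize(np.hstack([cv2.imread('pics/w11.png'),cv2.imread('pics/w12.png')]),(800,300)))"
```

```text
(no output)
```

View pics/both.png

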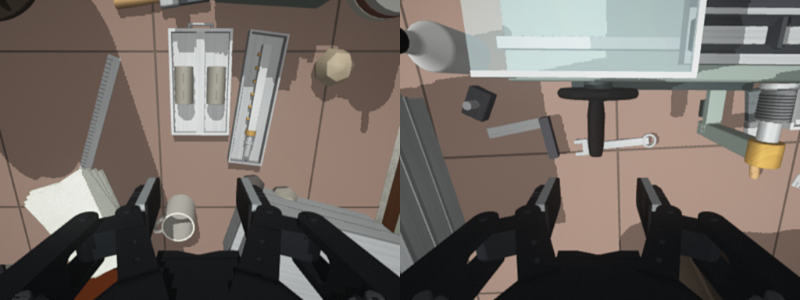

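Both cores are in the box, lengthwise, one per channel, and no cores are left on the table. Winding home with the handle near the top.

```bash
python3 - <<'E'
from m import *
a=18.80; command_gripper(1.0)
arm.line_to(G(-174,121-50*np.sin(a),146.3),velocity=150); print(status.current_force())
command_gripper(0,40); print(status.current_opening(),status.current_force())
a=crank(a,0.03,120,(1,0)); print(a,status.current_force(),status.current_time_s())
arm.wait(0.2); command_gripper(1.0); arm.wait(0.1)
arm.line_to(G(-174,121,330),velocity=250); arm.line_to(G(-230,-20,430),velocity=250)
cal=calibration("wrist");p,d=look("w13")[1:]
p,d=snapshot("top"); cv2.imwrite("pics/t13.png",p[...,::-1]); print(status.current_time_s())
p1=cv2.imread("pics/w13.png"); cv2.imwrite("pics/both2.png",cv2.resize(np.hstack([p1,p[...,::-1]]),(800,300)))
for n in("core1","core_box","drip_tray","spray_bar"): print(n,rect(n,"top",d,8,60))
E
```

```text
[-0.92914644 -0.03618712  1.48690895]
0.26444283938005075 [-1.25153054  0.07383845  4.38231815]
18.41 [-1.3  5.1  4.3] 0.264
18.02 [-0.9  6.2  1.7] 0.267
17.63 [1.1 8.1 0.6] 0.271
17.24 [ 0.3  8.9 -3. ] 0.264
16.84 [ 1.1  8.5 -7.6] 0.267
16.45 [ 2.1  4.  -8.7] 0.269
16.06 [ 3.8 -0.9 -5.9] 0.266
15.67 [ 1.7 -1.9  1. ] 0.267
15.28 [-0.6 -1.1  4.9] 0.262
13.72 [-1.7  8.  -0.9] 0.266
12.15 [-0.8  5.8  7.9] 0.264
10.59 [ 1.2  9.2 -6.7] 0.263
9.02 [-1.6  1.6  7. ] 0.269
7.46 [-1.7  8.4 -1.6] 0.265
5.9 [-1.1  5.2  7.6] 0.263
4.33 [ 1.3  9.3 -6.8] 0.263
2.77 [-1.3  0.9  7.9] 0.266
1.2 [-1.5  9.4 -1.6] 0.264
max 12.777768369149223
0.03 [-1.28964356  2.3422861   6.95982803] 106.6
109.3917
core1 [(0.75, array([ 488.6, -280.9]), -84.65, array([94.1, 45.8])), (0.52, array([ 417.4, -274.5]), 89.51, array([81.7, 39.3]))]
core_box [(0.81, array([ 454.1, -268.2]), -89.58, array([245.3, 137.7]))]
drip_tray [(0.72, array([ 583.5, -313.9]), 83.09, array([301.6,  85.5])), (0.53, array([395.2, 404.6]), 70.87, array([135.5,  51. ]))]
spray_bar [(0.85, array([ 581.9, -316.1]), 83.26, array([255.9,  25.7]))]
```

View pics/both2.png

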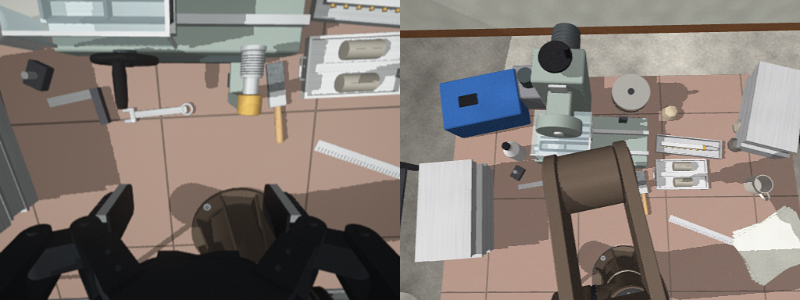

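The table is home, the cores are in the box, the bar is in the tray and the arm is clear of everything.

```bash
python3 -c "
from workcell import *
print(sign_off())"
```

```text
the job is handed in; nothing more can be done
None
```

I handed the job in at about 109 s: the sleeve was released, the bar lies lengthwise in the drip tray, both cores that were present lie in separate channels of the core box, and the table is wound home. The verdict was not reported back.

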